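Slide the loaded paint caddy into the studio rack

TASK

Put the grey paint caddy away in the wooden rack with its two jars of paint standing in it: carry it level (the wooden handle is made for that), set it down gently on the open front part of the rack's runners with the red knob facing out of the rack, and let go. Then take it by the red knob and slide it under the roof until it is fully home against the red back stop, and let go. Keep the jars upright in the caddy and leave the other things on the bench alone.

Things in the scene. Friction and masses are not known exactly. Their poses are not given: they have to be found in the camera images.
- tray_handle (a point): Middle of the wooden carrying bar of the grey caddy (an open tray), over the tray's middle, 59 mm above the caddy's underside. The bar runs along the caddy's x, 70 mm long, 14 wide, 14 high, on two posts with 46 mm clear between. Axes are the caddy's: z up, x towards its back (the end that enters the rack first), -x towards its front with the red knob.
- tray_middle (a point): Middle of the caddy's tray, 11 mm above its underside, straight below the handle; axes as the caddy's. Tray 170 mm long (x), 130 mm wide (y), walls 22 mm high and 6 mm thick. Caddy with jars about 0.5 kg, roughly balanced about the handle.
- tray_knob: Red knob on a flat tongue at the caddy's front: upright square post 18 x 18 mm, 36 mm high. Origin at its centre, 26 mm above the caddy's underside and 121 mm from the handle towards the caddy's -x (36 mm in front of the tray's front wall); axes as the caddy's. The tongue below is 30 mm wide, its top 18 mm below this origin.
- jar_orange_c (a point): Centre (half-way up) of the orange paint jar, 40 mm diameter, 46 mm high, standing loose in a pocket of the caddy, 55 mm from the handle towards the front; z is its own upright axis.
- jar_blue_c (a point): Centre of the blue paint jar, same size, 55 mm from the handle towards the back.
- rack: Fixed wooden rack. Origin on the bench, on the centre line, below the front edge of the roof; x is the way a caddy slides in, z up. Runner tops 55 mm above the bench, from x = -180 (open front) to 140 mm (face of red back stop), 41 to 83 mm either side, gap between. Plywood roof x = 0 to 155 mm, underside 137 mm, top 149 mm up, thin board on it to 160 mm.
- rack_open (a point): A good place to set the caddy down: where its handle's middle is when it stands on the open front part of the runners, wholly in front of the roof (x = -100, z = 114 mm in the rack's frame); axes as the rack's. Lips 14 mm high, 142 mm apart, guide the 130 mm wide caddy; here flared metal guides above them, up to 28 mm over the runners, lead it in.
- rack_home (a point): Where the handle's middle is when the caddy is fully home, its x along the rack's x (x = 55, z = 114 mm in the rack's frame); the knob is then 66 mm in front of the roof's edge. Axes as the rack's. The caddy slides on friction alone, a few newtons.
- brush_jar: Bystander: glass jar of paint brushes, 72 mm diameter, about 190 mm high. Origin at its underside.
- medium_bottle: Bystander: amber bottle, 60 mm diameter, 130 mm high. Origin at its underside.
- mug: Bystander: blue mug, 76 mm diameter, 85 mm high. Origin at its underside.
Mind the look-alikes: they are no part of the job. What is shaped like the part that bears jar_orange_c but black or purple is not meant.

How it is judged:
On the way, in this order (a step that is already met when the one before it is completed fails the run):
1. the caddy stands on the open front part of the runners, knob outwards, its handle still in front of the roof, and nothing is in the hand (y of tray_handle in the frame of rack between -0.012 and 0.012 m and z of tray_handle in the frame of rack between 0.109 and 0.119 m and angle between the x axis of tray_handle and the x axis of rack, either way round below 0.12 rad and angle between tray_handle's own z axis and vertical below 0.06 rad and x of tray_handle in the frame of rack between -0.16 and -0.02 m and x of tray_knob in the frame of rack below -0.12 m and contact force between the fingers and anything else below 0.1 N and linear speed of tray_knob below 0.02 m/s), for 0.2 s.
2. the hand holds the red knob while the caddy is still at least 15 mm short of home (contact force between the fingers and tray_knob above 1 N and x of tray_handle in the frame of rack below 0.04 m), for 0.2 s.
3. the caddy is fully home against the back stop (y of tray_handle in the frame of rack between -0.012 and 0.012 m and z of tray_handle in the frame of rack between 0.109 and 0.119 m and angle between the x axis of tray_handle and the x axis of rack, either way round below 0.12 rad and angle between tray_handle's own z axis and vertical below 0.06 rad and x of tray_handle in the frame of rack above 0.048 m), for 0.2 s.
At the end, for the whole second after the job is handed in: The caddy lies on the runners under the roof, knob outwards, within 7 mm of the back stop, within 12 mm of the centre line and straight, at rest and released; both jars stand upright (within 14 degrees) in it (all of step 3 and angle between each of jar_orange_c, jar_blue_c's own z axis and vertical below 0.25 rad and distance between each of jar_orange_c, jar_blue_c and tray_handle below 0.09 m and x of tray_knob in the frame of rack below 0 m and linear speed of tray_knob below 0.01 m/s); the robot touches nothing.
It fails at once if the caddy is tilted more than 20 degrees (angle between tray_handle's own z axis and vertical above 0.35 rad).
It fails at once if a paint jar tips over or leaves the caddy (angle between any of jar_orange_c, jar_blue_c's own z axis and vertical above 0.5 rad or distance between any of jar_orange_c, jar_blue_c and tray_handle above 0.1 m).
It fails at once if the caddy is dropped, slammed or forced on the rack (over 80 N) (contact force between rack and anything else above 80 N).
It fails at once if one of the other things is moved more than 30 mm (distance of any of brush_jar, medium_bottle, mug from where it was at the start of the episode above 0.03 m).
It also fails if it takes over 51 s, if anything falls off the work surface, if the arm or the gripper's body presses on something with over 40 N, if the wrist force passes 120 N, or if a joint passes its speed limit or range.

ROBOT

A 7-joint arm with a two-finger parallel gripper is mounted at the origin on the work surface. World frame = base frame: x ahead of the robot, y to its left, z up, the work surface at z = 0. Lengths are in m, angles in rad, forces in N, time in s.
With the tool pointing down it reaches from about 0.425 to 0.875 m from the base axis. Payload 4.7 kg.
Tool frame: the origin (TCP) lies midway between the tips of the shut fingers; the grasp point (between the pads) lies 19 mm behind it (ctrl.grip_point_offset is the distance from the TCP to the grasp point, in m); z points along the fingers, y is the line along which they close (so a half turn about z gives the same grasp; the last joint's range is limited). The gripper opens to 87 mm and grips with 3 to 60 N. Pads are 19 mm wide; open, the fingers measure 117 mm over their backs; the gripper's body (75 mm by 190 mm) begins 51 mm behind the grasp point.
Start: joints at [1.212, 0.321, -0.07, 1.45, 0.023, 1.371, -0.057], TCP at [0.237, -0.605, 0.223] pointing down, gripper open.
Joint ranges: [-2.86, 2.86], [-0.3, 2.09], [-1.38, 1.24], [0.06, 2.45], [-1.56, 4.7], [0.09, 2.05], [-2.69, 2.69]. Speed limits (rad/s): [2.57, 2.57, 3.14, 3.14, 3.14, 3.14, 3.14].

INTERFACE

Orientations are given as a rotation vector (axis times angle).
In Python, from bench import ctrl gives the robot as it stands. The module is installed in compiled form; this text tells all that it offers.
- The arm moves only by the shell command python3 -m handwheel 'ROWS' [OPENING] [FORCE]. ROWS is JSON, a list of rows, each an object of numbers: "x", "y", "z": the shift along the tool's x, y, z in m; "wx", "wy", "wz": the turn, a rotation vector about the tool's x, y, z in degrees. A call has 1 to 10 rows; each row is the pose to reach, as a shift and turn from the pose commanded when the call began, along the tool's axes at that moment; what a row does not reach only later rows make up. A row lasts 1/12 s, in which the tool goes at most 41.7 mm and 7.16 degrees, less where a joint would pass 70% of its speed; a pose out of reach is approached as far as the arm can. A call with a gripper value outside its range is refused whole. OPENING is the finger opening in m, from 0 to 0.087, set as the call begins (- or left out, the last holds). The fingers move at their own pace and stop on an object; FORCE is the grip in N (left out, the last holds). Time passes only in rows, so rows that repeat a pose let the fingers close. It gives the time, the measured TCP pose, the force, the opening and the grip force at its end, in the units of the state.
- ctrl.get_state(): the state, without advancing time (a new reading comes with each control period).
- ctrl.get_image(name): name is "scene" or "top" or "wrist"; returns a dict with "image" (420x560x3 uint8, red, green, blue), "K" (3x3 intrinsics, pixels), "world_to_cam" (4x4, takes a point from world to camera coordinates); the wrist camera has in their place "hand_eye" (4x4, takes a point from camera to tool coordinates, whose origin is the TCP and whose axes are the flange's). Camera axes: x right, y down, z forward; pixel columns grow to the right and rows downward; lengths in m; the calibration is good to about 2 mm. A picture is of the moment at which its call begins: read the wrist's pose just before it. There is no depth.
- ctrl.close_job(): hands the job in; it is judged then, once.
The state is a dict: "time": time; "joint_positions": joint angles; "qd": joint speeds; "joint_torque": joint torques, N m; "position": TCP position; "tool_rot": TCP orientation; "ft_force": force on the tool from outside, world axes, zero at the start; "torque": the same for the moment, N m; "grip_width": opening from 0.0 (shut) to 1.0 (fully open); "grip_force": force on a finger pad.
Only numpy, scipy, OpenCV 4.12 (cv2) and the standard library are available. Lean on these libraries where they do the work, as an engineer would, in place of code of your own. Each camera call takes 0.05 s, during which the arm holds its last target. There are 200 camera calls.

## Working session

There is one attempt and no reset: what is moved stays moved. The work goes in short steps, Python scripts to look and compute and a shell command to move; the robot and the scene stay as the last step left them, time stands still between calls to the robot, and variables do not carry over. Pictures are saved under pics/ and viewed, at most 10 in all, crops included, and the job is handed in when it is done.

```bash
mkdir -p pics; python3 - <<'E'
from bench import ctrl
import cv2,numpy as np
s=ctrl.get_state();print(s)
for n in("scene","top"):
    d=ctrl.get_image(n);cv2.imwrite(f"pics/{n}0.png",d["image"][:,:,::-1]);print(n,d["K"].tolist(),np.round(d["world_to_cam"],4).tolist())
d=ctrl.get_image("wrist");print(np.round(d["hand_eye"],4).tolist(),d["K"])
E
```

```text
{'time': 0.0, 'joint_positions': array([ 1.21207448,  0.32183889, -0.07010028,  1.45166992,  0.02255676,
        1.37077785, -0.05692158]), 'qd': array([-0.00043839,  0.00054193, -0.00067404,  0.00011419,  0.00035684,
       -0.00027577, -0.00073725]), 'joint_torque': array([-2.42066799e-04, -4.91288888e+01, -4.04183641e-01, -3.12529814e+01,
       -6.39472157e-02,  4.35701001e-02,  1.78564374e-04]), 'position': array([ 0.23653725, -0.60484655,  0.22145384]), 'tool_rot': array([-3.08533017e+00, -5.81918983e-01,  6.31571000e-04]), 'ft_force': array([-0.97297477,  0.36831793,  0.52417297]), 'torque': array([-0.00745114, -0.01045839, -0.04191491]), 'grip_force': 0.0, 'grip_width': 1.0023165571516977}
scene [[464.2647965648465, 0.0, 278.0166713370331], [0.0, 464.2647965648465, 213.39281964796376], [0.0, 0.0, 1.0]] [[-0.224, 0.9746, 0.0006, 0.2693], [0.7634, 0.1758, -0.6216, -0.341], [-0.6059, -0.1388, -0.7833, 1.4438], [0.0, 0.0, 0.0, 1.0]]
top [[512.7157708376118, 0.0, 276.31909059873124], [0.0, 512.7157708376118, 209.58934355722315], [0.0, 0.0, 1.0]] [[-0.0266, -0.9996, -0.001, -0.1264], [-0.9722, 0.0261, -0.2327, 0.5816], [0.2326, -0.0052, -0.9726, 0.9787], [0.0, 0.0, 0.0, 1.0]]
[[0.0006, -0.9678, -0.2519, 0.0689], [1.0, 0.0001, 0.002, -0.0002], [-0.0019, -0.2519, 0.9678, -0.1614], [0.0, 0.0, 0.0, 1.0]] [[333.96277278   0.         279.14364111]
 [  0.         333.96277278 213.02985392]
 [  0.           0.           1.        ]]
```

View pics/scene0.png

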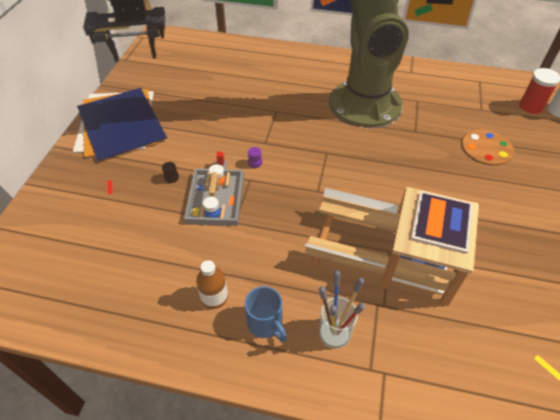

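View pics/top0.png

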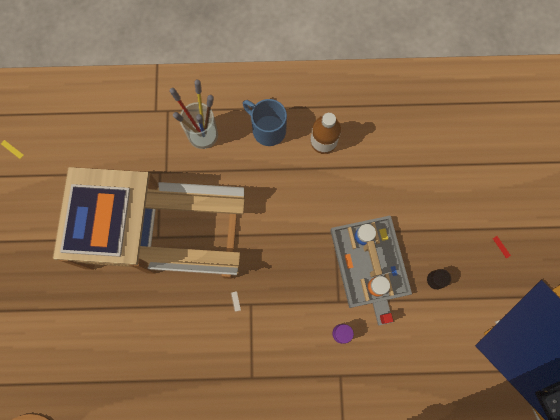

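The scene view shows the caddy around (215,195) with its knob at (221,157), and the rack at right. In the top view the caddy is at (371,262) with its knob at (386,318), and the rack roof is at (100,215), open towards image right. I'll enlarge this view to pick points.

```bash
python3 - <<'E'
import cv2
i=cv2.imread("pics/top0.png")[155:345,48:448]
cv2.imwrite("pics/crop.png",cv2.resize(i,None,fx=2,fy=2,interpolation=cv2.INTER_CUBIC))
E
```

```text
(no output)
```

View pics/crop.png

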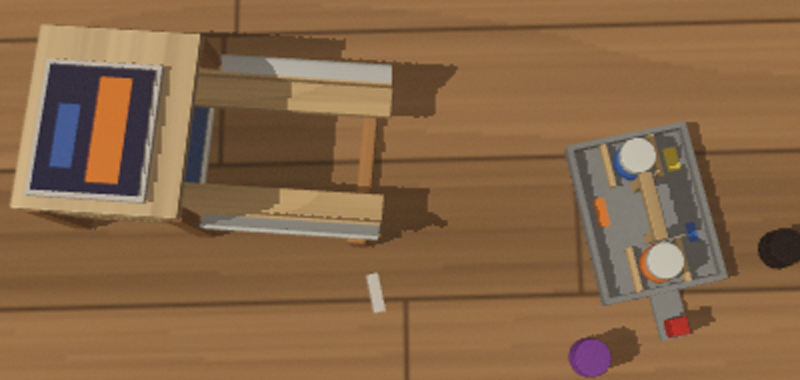

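```bash
cat > h.py <<'E'
import numpy as np, cv2
from scipy.optimize import least_squares
from scipy.spatial.transform import Rotation as R
from bench import ctrl
def cam(n):
    s=ctrl.get_state(); d=ctrl.get_image(n)
    if n=="wrist":
        T=np.eye(4);T[:3,:3]=R.from_rotvec(s["tool_rot"]).as_matrix();T[:3,3]=s["position"]
        W=np.linalg.inv(T@d["hand_eye"])
    else: W=d["world_to_cam"]
    return d["image"][:,:,::-1],np.array(d["K"]),np.array(W)
def proj(K,W,P):
    c=np.asarray(P)@W[:3,:3].T+W[:3,3]; p=c@K.T; return p[:,:2]/p[:,2:]
def place(L,q):
    L=np.asarray(L,float);x,y,a=q;c,s=np.cos(a),np.sin(a)
    return np.c_[x+c*L[:,0]-s*L[:,1],y+s*L[:,0]+c*L[:,1],L[:,2]]
def fit(K,W,L,px,q0):
    f=lambda q:(proj(K,W,place(L,q))-px).ravel()
    r=least_squares(f,q0);return r.x,np.round(r.fun.reshape(-1,2),1).tolist()
E
python3 - <<'E'
from h import *
i,K,W=cam("top")
u=lambda a:np.array(a)/2+[48,155]
# caddy frame: origin below handle, mm
L=np.array([[85,65,22],[85,-65,22],[-85,-65,22],[-85,65,22],[-121,0,44],[35,0,66],[-35,0,66]])/1e3
px=u([[567,147],[685,124],[727,277],[604,304],[677,325],[645,172],[660,240]])
print(fit(K,W,L,px,[.5,-.3,1.8]))
# rack
L=np.array([[0,83,149],[0,-83,149],[-180,41,55],[-180,-41,55]])/1e3
px=u([[182,218],[200,34],[384,194],[391,116]])
print(fit(K,W,L,px,[.5,.1,1.57]))
print(ctrl.get_state()["time"])
E
```

```text
(array([ 0.47446812, -0.33564935,  0.17473276]), [[-0.5, -0.9], [-0.0, -1.4], [-0.2, 1.2], [-0.3, 0.6], [0.7, 0.9], [-0.3, -0.3], [0.7, -0.2]])
(array([0.55029473, 0.10842079, 1.49003048]), [[-1.0, -2.5], [0.1, 3.2], [0.8, -0.1], [0.1, -0.4]])
0.2
```

```bash
cat >> h.py <<'E'
def go(x,y,z,yaw):
    s=ctrl.get_state();r=R.from_rotvec(s["tool_rot"])
    t=R.from_euler("z",yaw)*R.from_euler("x",np.pi)
    print("shift mm",np.round(r.inv().apply(np.array([x,y,z])-s["position"])*1e3,1),"turn deg",np.round((r.inv()*t).as_rotvec(degrees=True),2),"t",round(s["time"],2))
E
python3 - <<'E'
from h import *
go(.455,-.339,.22,.175)
E
python3 -m handwheel '[{"x":0.035,"y":-0.018,"wz":2},{"x":0.07,"y":-0.036,"wz":4},{"x":0.105,"y":-0.054,"wz":6},{"x":0.14,"y":-0.072,"wz":8},{"x":0.175,"y":-0.09,"wz":10},{"x":0.21,"y":-0.108,"wz":11.3},{"x":0.245,"y":-0.126,"wz":11.3},{"x":0.28,"y":-0.144,"wz":11.3},{"x":0.315,"y":-0.162,"wz":11.3},{"x":0.315,"y":-0.162,"wz":11.3}]' 0.087
python3 - <<'E'
from h import *
i,K,W=cam("wrist");cv2.imwrite("pics/w1.png",i);np.savez("w1",K=K,W=W)
L=np.array([[85,65,22],[85,-65,22],[-85,-65,22],[-85,65,22],[-121,0,44],[35,0,66],[-35,0,66]])/1e3
print(np.round(proj(K,W,place(L,[.4745,-.3356,.1747]))))
E
```

```text
shift mm [ 300.3 -168.2    2.1] turn deg [-6.000e-02  1.000e-02  1.133e+01] t 0.2
[[  10. -331.]
 [ 175. -287.]
 [ 153.  -46.]
 [  10.  -79.]
 [  66.  -29.]
 [  55. -293.]
 [  52. -170.]]invalid input at $[0]: expected keys x, y, z, wx, wy, wz
```

View pics/w1.png

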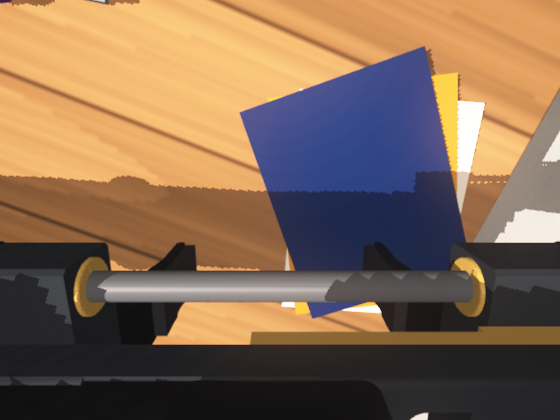

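The move was refused because every key is required. The picture therefore shows only the bare bench and the blue folder, with the gripper hiding rows below 250. I'll view the caddy from behind its knob.

```bash
python3 - <<'E'
from h import *
go(.385,-.352,.22,.175)
E
python3 -m handwheel '[{"x":0.035,"y":-0.027,"z":0,"wx":0,"wy":0,"wz":2},{"x":0.07,"y":-0.054,"z":0,"wx":0,"wy":0,"wz":4},{"x":0.105,"y":-0.081,"z":0,"wx":0,"wy":0,"wz":6},{"x":0.14,"y":-0.108,"z":0,"wx":0,"wy":0,"wz":8},{"x":0.175,"y":-0.135,"z":0,"wx":0,"wy":0,"wz":10},{"x":0.21,"y":-0.16,"z":0,"wx":0,"wy":0,"wz":11.3},{"x":0.23,"y":-0.18,"z":0,"wx":0,"wy":0,"wz":11.3},{"x":0.23,"y":-0.18,"z":0,"wx":0,"wy":0,"wz":11.3},{"x":0.23,"y":-0.18,"z":0,"wx":0,"wy":0,"wz":11.3}]' 0.087
python3 - <<'E'
from h import *
i,K,W=cam("wrist");cv2.imwrite("pics/w2.png",i);np.savez("w2",K=K,W=W)
L=np.array([[85,65,22],[85,-65,22],[-85,-65,22],[-85,65,22],[-121,0,44],[35,0,66],[-35,0,66]])/1e3
print(np.round(proj(K,W,place(L,[.4745,-.3356,.1747]))))
E
```

```text
shift mm [ 230.4 -181.7    2.2] turn deg [-5.000e-02  1.000e-02  1.133e+01] t 0.25
time: 1.0
position: [0.3871, -0.3513, 0.2229]
tool_rot: [3.128, 0.285, 0.001]
ft_force: [0.0, -0.6, 0.2]
grip_width: 0.998
grip_force: 0.0
[[213.  14.]
 [346.  15.]
 [337. 188.]
 [219. 187.]
 [278. 225.]
 [279.  62.]
 [279. 143.]]
```

View pics/w2.png

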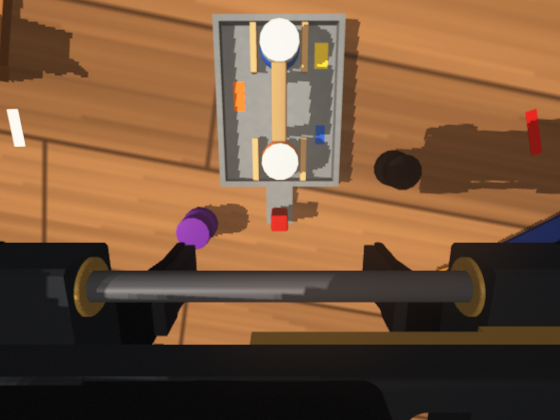

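Wrist view: the tray corners are at (213,14), (345,14), (339,186) and (220,186), within 2 px of the prediction. So the estimate holds and I'm going in.

```bash
python3 - <<'E'
from h import *
go(.4745,-.3356,.040,.175)
E
```

```text
shift mm [ 90.7  -2.2 182.8] turn deg [0.06 0.02 0.16] t 1.05
```

```bash

python3 -m handwheel '[{"x":0.03,"y":-0.001,"z":0,"wx":0,"wy":0,"wz":0},{"x":0.06,"y":-0.002,"z":0.02,"wx":0,"wy":0,"wz":0},{"x":0.091,"y":-0.002,"z":0.04,"wx":0,"wy":0,"wz":0},{"x":0.091,"y":-0.002,"z":0.07,"wx":0,"wy":0,"wz":0},{"x":0.091,"y":-0.002,"z":0.1,"wx":0,"wy":0,"wz":0},{"x":0.091,"y":-0.002,"z":0.125,"wx":0,"wy":0,"wz":0},{"x":0.091,"y":-0.002,"z":0.145,"wx":0,"wy":0,"wz":0},{"x":0.091,"y":-0.002,"z":0.165,"wx":0,"wy":0,"wz":0},{"x":0.091,"y":-0.002,"z":0.18,"wx":0,"wy":0,"wz":0},{"x":0.091,"y":-0.002,"z":0.182,"wx":0,"wy":0,"wz":0}]' 0.087
python3 -m handwheel '[{"x":0,"y":0,"z":0,"wx":0,"wy":0,"wz":0},{"x":0,"y":0,"z":0,"wx":0,"wy":0,"wz":0},{"x":0,"y":0,"z":0,"wx":0,"wy":0,"wz":0},{"x":0,"y":0,"z":0,"wx":0,"wy":0,"wz":0},{"x":0,"y":0,"z":0,"wx":0,"wy":0,"wz":0},{"x":0,"y":0,"z":0,"wx":0,"wy":0,"wz":0},{"x":0,"y":0,"z":0,"wx":0,"wy":0,"wz":0},{"x":0,"y":0,"z":0,"wx":0,"wy":0,"wz":0},{"x":0,"y":0,"z":0,"wx":0,"wy":0,"wz":0},{"x":0,"y":0,"z":0,"wx":0,"wy":0,"wz":0}]' 0 50
python3 - <<'E'
from h import *
go(.542,.0087,.220,1.49)
E
```

```text
time: 1.88
position: [0.471, -0.3371, 0.0368]
tool_rot: [-3.127, -0.27, 0.009]
ft_force: [-1.0, 0.3, 0.3]
grip_width: 1.001
grip_force: 0.0
time: 2.72
position: [0.4746, -0.3361, 0.0406]
tool_rot: [3.129, 0.276, -0.0]
ft_force: [-0.4, -0.3, 0.3]
grip_width: 0.322
grip_force: 0.0
shift mm [ 126.6 -327.7 -179.5] turn deg [ 0.000e+00  1.000e-02 -7.531e+01] t 2.72
```

```bash

python3 -m handwheel '[{"x":0,"y":0,"z":0,"wx":0,"wy":0,"wz":0},{"x":0,"y":0,"z":0,"wx":0,"wy":0,"wz":0},{"x":0,"y":0,"z":0,"wx":0,"wy":0,"wz":0},{"x":0,"y":0,"z":0,"wx":0,"wy":0,"wz":0},{"x":0,"y":0,"z":0,"wx":0,"wy":0,"wz":0},{"x":0,"y":0,"z":-0.003,"wx":0,"wy":0,"wz":0},{"x":0,"y":0,"z":-0.008,"wx":0,"wy":0,"wz":0},{"x":0,"y":0,"z":-0.015,"wx":0,"wy":0,"wz":0},{"x":0,"y":0,"z":-0.022,"wx":0,"wy":0,"wz":0},{"x":0,"y":0,"z":-0.03,"wx":0,"wy":0,"wz":0}]' 0 50
python3 -m handwheel '[{"x":0,"y":0,"z":-0.012,"wx":0,"wy":0,"wz":0},{"x":0,"y":0,"z":-0.026,"wx":0,"wy":0,"wz":0},{"x":0,"y":0,"z":-0.042,"wx":0,"wy":0,"wz":0},{"x":0,"y":0,"z":-0.06,"wx":0,"wy":0,"wz":0},{"x":0,"y":0,"z":-0.078,"wx":0,"wy":0,"wz":0},{"x":0,"y":0,"z":-0.096,"wx":0,"wy":0,"wz":0},{"x":0,"y":0,"z":-0.112,"wx":0,"wy":0,"wz":0},{"x":0,"y":0,"z":-0.126,"wx":0,"wy":0,"wz":0},{"x":0,"y":0,"z":-0.136,"wx":0,"wy":0,"wz":0},{"x":0,"y":0,"z":-0.14,"wx":0,"wy":0,"wz":0}]'
python3 - <<'E'
from h import *
s=ctrl.get_state();print(s["grip_width"],s["position"])
go(.542,.0087,.210,1.49)
i,K,W=cam("wrist");j,_,_=cam("top")
cv2.imwrite("pics/a.png",np.hstack([cv2.resize(i,(400,300)),cv2.resize(j,(400,300))]))
E
```

```text
time: 3.55
position: [0.4744, -0.3362, 0.0711]
tool_rot: [-3.13, -0.275, 0.0]
ft_force: [0.2, -0.1, -4.9]
grip_width: 0.153
grip_force: 50.0
time: 4.38
position: [0.4755, -0.3365, 0.2133]
tool_rot: [3.127, 0.275, 0.004]
ft_force: [1.1, -0.6, -4.8]
grip_width: 0.157
grip_force: 50.0
0.1573531343495103 [ 0.47546797 -0.33654325  0.21330239]
shift mm [ 125.8 -328.3    2.7] turn deg [ 2.300e-01 -2.000e-02 -7.531e+01] t 4.38
```

View pics/a.png

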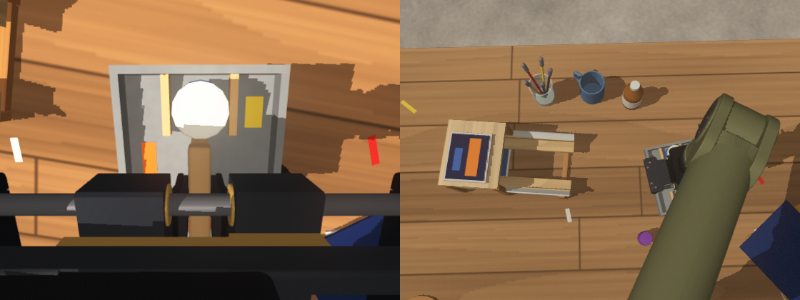

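Left (wrist): the bar is held with the blue jar standing in its pocket. Right (top): the caddy is under the hand at (665,165), nothing else disturbed. Carrying it over now.

```bash

python3 -m handwheel '[{"x":0.002,"y":-0.006,"z":0,"wx":0,"wy":0,"wz":-1},{"x":0.006,"y":-0.016,"z":0,"wx":0,"wy":0,"wz":-4},{"x":0.012,"y":-0.031,"z":0,"wx":0,"wy":0,"wz":-8},{"x":0.02,"y":-0.052,"z":0,"wx":0,"wy":0,"wz":-12},{"x":0.028,"y":-0.073,"z":0,"wx":0,"wy":0,"wz":-17},{"x":0.036,"y":-0.094,"z":0,"wx":0,"wy":0,"wz":-22},{"x":0.044,"y":-0.115,"z":0,"wx":0,"wy":0,"wz":-27},{"x":0.052,"y":-0.136,"z":0,"wx":0,"wy":0,"wz":-32},{"x":0.06,"y":-0.157,"z":0,"wx":0,"wy":0,"wz":-37},{"x":0.066,"y":-0.172,"z":0,"wx":0,"wy":0,"wz":-40}]'
python3 - <<'E'
from h import *
go(.542,.0087,.210,1.49)
E
```

```text
time: 5.32
position: [0.5092, -0.1518, 0.2095]
tool_rot: [-2.84, -1.338, 0.001]
ft_force: [0.8, -0.3, -4.1]
grip_width: 0.155
grip_force: 50.0
shift mm [144.7 -76.8  -0.3] turn deg [ -0.14  -0.06 -34.9 ] t 5.32
```

```bash

python3 -m handwheel '[{"x":0.016,"y":-0.009,"z":0,"wx":0,"wy":0,"wz":-4},{"x":0.034,"y":-0.018,"z":0,"wx":0,"wy":0,"wz":-9},{"x":0.054,"y":-0.028,"z":0,"wx":0,"wy":0,"wz":-14},{"x":0.074,"y":-0.039,"z":0,"wx":0,"wy":0,"wz":-19},{"x":0.094,"y":-0.05,"z":0,"wx":0,"wy":0,"wz":-24},{"x":0.112,"y":-0.06,"z":0,"wx":0,"wy":0,"wz":-29},{"x":0.127,"y":-0.068,"z":0,"wx":0,"wy":0,"wz":-32.5},{"x":0.138,"y":-0.074,"z":0,"wx":0,"wy":0,"wz":-34.5},{"x":0.144,"y":-0.077,"z":0,"wx":0,"wy":0,"wz":-35},{"x":0.145,"y":-0.077,"z":0,"wx":0,"wy":0,"wz":-35}]'
python3 -m handwheel '[{"x":0,"y":0,"z":0,"wx":0,"wy":0,"wz":0},{"x":0,"y":0,"z":0,"wx":0,"wy":0,"wz":0}]'
python3 - <<'E'
from h import *
go(.542,.0087,.0956,1.49)
i,K,W=cam("wrist");j,Kt,Wt=cam("top")
cv2.imwrite("pics/b.png",np.hstack([i[:300,:],j[130:430,30:270]]))
L=np.array([[0,83,149],[0,-83,149],[-180,41,55],[-180,-41,55],[0,41,55],[0,-41,55],[-170,71,83],[-170,-71,83]])/1e3
for k,w in((K,W),(Kt,Wt)):print(np.round(proj(k,w,place(L,[.5503,.1084,1.49]))).tolist())
E
```

```text
time: 6.15
position: [0.5436, 0.0068, 0.2103]
tool_rot: [-2.313, -2.125, 0.0]
ft_force: [0.2, 0.5, -5.1]
grip_width: 0.149
grip_force: 50.0
time: 6.32
position: [0.5435, 0.0037, 0.2103]
tool_rot: [2.318, 2.12, -0.002]
ft_force: [0.3, -0.7, -4.7]
grip_width: 0.152
grip_force: 50.0
shift mm [  5.   -1.9 114.7] turn deg [-0.02  0.06 -0.47] t 6.32Traceback (most recent call last):
  File "<stdin>", line 4, in <module>
    return _nx.concatenate(arrs, 1, dtype=dtype, casting=casting)
           ~~~~~~~~~~~~~~~^^^^^^^^^^^^^^^^^^^^^^^^^^^^^^^^^^^^^^^
ValueError: all the input array dimensions except for the concatenation axis must match exactly, but along dimension 0, the array at index 0 has size 300 and the array at index 1 has size 290
```

```bash
python3 - <<'E'
from h import *
i,K,W=cam("wrist");j,Kt,Wt=cam("top")
cv2.imwrite("pics/b.png",np.hstack([i[:290,:],j[130:,30:270]]))
L=np.array([[0,83,149],[0,-83,149],[-180,41,55],[-180,-41,55],[0,41,55],[0,-41,55],[0,71,69],[0,-71,69]])/1e3
for k,w in((K,W),(Kt,Wt)):print(np.round(proj(k,w,place(L,[.5503,.1084,1.49]))).tolist())
E
```

```text
[[140.0, 66.0], [409.0, 64.0], [238.0, 271.0], [317.0, 270.0], [230.0, 84.0], [322.0, 83.0], [192.0, 82.0], [359.0, 81.0]]
[[138.0, 261.0], [148.0, 175.0], [241.0, 252.0], [244.0, 213.0], [153.0, 247.0], [157.0, 208.0], [149.0, 261.0], [157.0, 192.0]]
```

View pics/b.png

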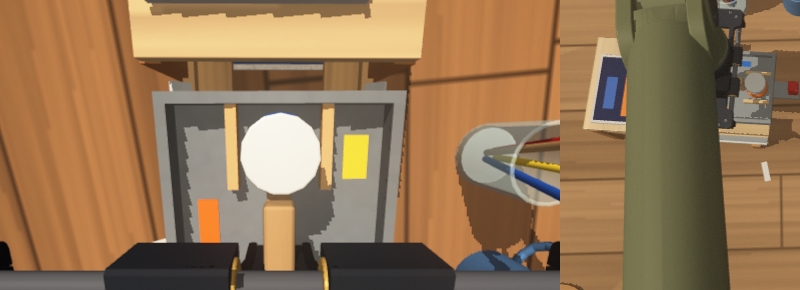

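The wrist view shows the tray's back wall at columns 152–406, centre 279. The roof spans 134–425, centre 279.5, and the runners' inner edges are at 232 and 324, centre 278. So the caddy is laterally centred and short of the roof; going straight down.

```bash

python3 -m handwheel '[{"x":0.001,"y":0,"z":0.006,"wx":0,"wy":0,"wz":0},{"x":0.003,"y":0,"z":0.016,"wx":0,"wy":0,"wz":-0.5},{"x":0.004,"y":0,"z":0.03,"wx":0,"wy":0,"wz":-0.5},{"x":0.004,"y":0,"z":0.045,"wx":0,"wy":0,"wz":-0.5},{"x":0.004,"y":0,"z":0.06,"wx":0,"wy":0,"wz":-0.5},{"x":0.004,"y":0,"z":0.073,"wx":0,"wy":0,"wz":-0.5},{"x":0.004,"y":0,"z":0.084,"wx":0,"wy":0,"wz":-0.5},{"x":0.004,"y":0,"z":0.094,"wx":0,"wy":0,"wz":-0.5},{"x":0.004,"y":0,"z":0.101,"wx":0,"wy":0,"wz":-0.5},{"x":0.004,"y":0,"z":0.105,"wx":0,"wy":0,"wz":-0.5}]'
python3 -m handwheel '[{"x":0,"y":0,"z":0.001,"wx":0,"wy":0,"wz":0},{"x":0,"y":0,"z":0.0025,"wx":0,"wy":0,"wz":0},{"x":0,"y":0,"z":0.004,"wx":0,"wy":0,"wz":0},{"x":0,"y":0,"z":0.0055,"wx":0,"wy":0,"wz":0},{"x":0,"y":0,"z":0.007,"wx":0,"wy":0,"wz":0},{"x":0,"y":0,"z":0.007,"wx":0,"wy":0,"wz":0}]'
python3 - <<'E'
from h import *
go(.542,.0087,.0956,1.49)
E
```

```text
time: 7.35
position: [0.5435, 0.0094, 0.1044]
tool_rot: [-2.305, -2.133, 0.001]
ft_force: [-0.1, 0.3, -4.6]
grip_width: 0.155
grip_force: 50.0
time: 7.85
position: [0.5439, 0.0093, 0.0985]
tool_rot: [2.306, 2.134, -0.0]
ft_force: [-0.8, -0.4, -5.0]
grip_width: 0.154
grip_force: 50.0
shift mm [-0.8 -1.9  2.9] turn deg [0.   0.01 0.19] t 7.85
```

```bash

python3 -m handwheel '[{"x":0,"y":0,"z":0.001,"wx":0,"wy":0,"wz":0},{"x":0,"y":0,"z":0.002,"wx":0,"wy":0,"wz":0},{"x":0,"y":0,"z":0.003,"wx":0,"wy":0,"wz":0},{"x":0,"y":0,"z":0.003,"wx":0,"wy":0,"wz":0},{"x":0,"y":0,"z":0.003,"wx":0,"wy":0,"wz":0}]'
```

```text
time: 8.27
position: [0.544, 0.0094, 0.0956]
tool_rot: [2.306, 2.134, -0.0]
ft_force: [0.2, 0.6, -5.0]
grip_width: 0.154
grip_force: 50.0
```

```bash

python3 -m handwheel '[{"x":0,"y":0,"z":0.0005,"wx":0,"wy":0,"wz":0},{"x":0,"y":0,"z":0.001,"wx":0,"wy":0,"wz":0},{"x":0,"y":0,"z":0.001,"wx":0,"wy":0,"wz":0}]'
python3 -m handwheel '[{"x":0,"y":0,"z":0.0005,"wx":0,"wy":0,"wz":0},{"x":0,"y":0,"z":0.001,"wx":0,"wy":0,"wz":0},{"x":0,"y":0,"z":0.001,"wx":0,"wy":0,"wz":0}]'
```

```text
time: 8.52
position: [0.5441, 0.0094, 0.0954]
tool_rot: [2.305, 2.133, -0.0]
ft_force: [-3.9, -0.5, 5.3]
grip_width: 0.156
grip_force: 50.0
time: 8.77
position: [0.5441, 0.0094, 0.0954]
tool_rot: [2.305, 2.133, -0.001]
ft_force: [-6.7, 0.3, 12.9]
grip_width: 0.152
grip_force: 50.0
```

```bash

python3 -m handwheel '[{"x":0,"y":0,"z":-0.001,"wx":0,"wy":0,"wz":0},{"x":0,"y":0,"z":-0.001,"wx":0,"wy":0,"wz":0},{"x":0,"y":0,"z":-0.001,"wx":0,"wy":0,"wz":0},{"x":0,"y":0,"z":-0.001,"wx":0,"wy":0,"wz":0},{"x":0,"y":0,"z":-0.001,"wx":0,"wy":0,"wz":0},{"x":0,"y":0,"z":-0.001,"wx":0,"wy":0,"wz":0},{"x":0,"y":0,"z":-0.001,"wx":0,"wy":0,"wz":0},{"x":0,"y":0,"z":-0.006,"wx":0,"wy":0,"wz":0},{"x":0,"y":0,"z":-0.015,"wx":0,"wy":0,"wz":0},{"x":0,"y":0,"z":-0.03,"wx":0,"wy":0,"wz":0}]' 0.06
python3 -m handwheel '[{"x":0,"y":0,"z":-0.02,"wx":0,"wy":0,"wz":0},{"x":0,"y":0,"z":-0.05,"wx":0,"wy":0,"wz":0},{"x":0,"y":0,"z":-0.085,"wx":0,"wy":0,"wz":0},{"x":-0.03,"y":0,"z":-0.095,"wx":0,"wy":0,"wz":0},{"x":-0.07,"y":0,"z":-0.095,"wx":0,"wy":0,"wz":0},{"x":-0.11,"y":0,"z":-0.095,"wx":0,"wy":0,"wz":0},{"x":-0.15,"y":0,"z":-0.095,"wx":0,"wy":0,"wz":0},{"x":-0.18,"y":0,"z":-0.095,"wx":0,"wy":0,"wz":0},{"x":-0.18,"y":0,"z":-0.095,"wx":0,"wy":0,"wz":0},{"x":-0.18,"y":0,"z":-0.095,"wx":0,"wy":0,"wz":0}]'
python3 - <<'E'
from h import *
i,K,W=cam("wrist");j,Kt,Wt=cam("top")
cv2.imwrite("pics/c.png",np.hstack([i[:290,:],j[130:,30:270]]))
q=[.544,.0094,1.488]
L=np.array([[85,65,22],[85,-65,22],[-85,-65,22],[-85,65,22],[-121,0,44],[35,0,66],[-35,0,66]])/1e3+[0,0,.055]
print(np.round(proj(K,W,place(L,q))).tolist())
go(*place([[-.121,0,.066]],q)[0],1.49)
E
```

```text
time: 9.6
position: [0.543, 0.0094, 0.1233]
tool_rot: [-2.304, -2.133, 0.002]
ft_force: [-0.1, 0.5, 0.6]
grip_width: 0.684
grip_force: 0.0
time: 10.43
position: [0.5297, -0.1725, 0.2192]
tool_rot: [2.31, 2.128, 0.0]
ft_force: [0.5, 0.7, -0.5]
grip_width: 0.693
grip_force: 0.0
[[188.0, -157.0], [367.0, -156.0], [353.0, 91.0], [202.0, 91.0], [278.0, 135.0], [278.0, -115.0], [278.0, 8.0]]
shift mm [ 57.5  -1.  153.2] turn deg [ 0.05 -0.04  0.27] t 10.53
```

View pics/c.png

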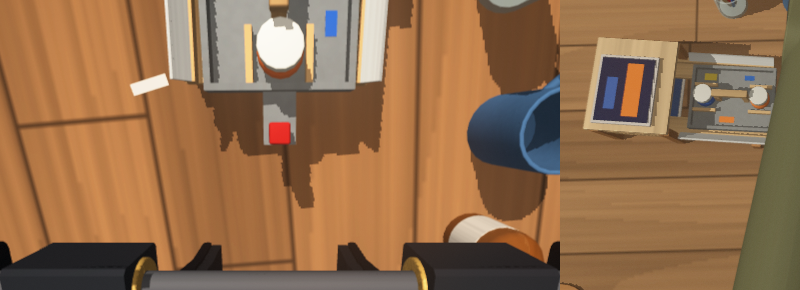

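The wrist view shows the caddy seated straight between the guides with the orange jar upright, and the knob top at (280,132), within 3 px of the prediction. Now gripping the knob.

```bash

python3 -m handwheel '[{"x":0.03,"y":0,"z":0.01,"wx":0,"wy":0,"wz":0},{"x":0.059,"y":0,"z":0.03,"wx":0,"wy":0,"wz":0},{"x":0.059,"y":0,"z":0.06,"wx":0,"wy":0,"wz":0},{"x":0.059,"y":0,"z":0.09,"wx":0,"wy":0,"wz":0},{"x":0.059,"y":0,"z":0.115,"wx":0,"wy":0,"wz":0},{"x":0.059,"y":0,"z":0.135,"wx":0,"wy":0,"wz":0},{"x":0.059,"y":0,"z":0.146,"wx":0,"wy":0,"wz":0},{"x":0.059,"y":0,"z":0.149,"wx":0,"wy":0,"wz":0},{"x":0.059,"y":0,"z":0.149,"wx":0,"wy":0,"wz":0}]' 0.06
python3 -m handwheel '[{"x":0,"y":0,"z":0,"wx":0,"wy":0,"wz":0},{"x":0,"y":0,"z":0,"wx":0,"wy":0,"wz":0},{"x":0,"y":0,"z":0,"wx":0,"wy":0,"wz":0},{"x":0,"y":0,"z":0,"wx":0,"wy":0,"wz":0},{"x":0,"y":0,"z":0,"wx":0,"wy":0,"wz":0},{"x":0,"y":0,"z":0,"wx":0,"wy":0,"wz":0},{"x":0,"y":0,"z":0,"wx":0,"wy":0,"wz":0},{"x":0,"y":0,"z":0,"wx":0,"wy":0,"wz":0},{"x":0,"y":0,"z":0,"wx":0,"wy":0,"wz":0},{"x":0,"y":0,"z":0,"wx":0,"wy":0,"wz":0}]' 0 15
```

```text
time: 11.28
position: [0.5347, -0.1101, 0.0696]
tool_rot: [-2.303, -2.135, -0.0]
ft_force: [0.1, 0.2, 0.7]
grip_width: 0.685
grip_force: 0.0
time: 12.12
position: [0.5347, -0.1114, 0.0697]
tool_rot: [2.306, 2.134, -0.0]
ft_force: [-0.6, -0.3, 1.0]
grip_width: 0.202
grip_force: 15.0
```

```bash

python3 -m handwheel '[{"x":0.002,"y":0,"z":0,"wx":0,"wy":0,"wz":0},{"x":0.006,"y":0,"z":0,"wx":0,"wy":0,"wz":0},{"x":0.012,"y":0,"z":0,"wx":0,"wy":0,"wz":0},{"x":0.02,"y":0,"z":0,"wx":0,"wy":0,"wz":0},{"x":0.028,"y":0,"z":0,"wx":0,"wy":0,"wz":0},{"x":0.036,"y":0,"z":0,"wx":0,"wy":0,"wz":0},{"x":0.044,"y":0,"z":0,"wx":0,"wy":0,"wz":0},{"x":0.052,"y":0,"z":0,"wx":0,"wy":0,"wz":0},{"x":0.06,"y":0,"z":0,"wx":0,"wy":0,"wz":0},{"x":0.066,"y":0,"z":0,"wx":0,"wy":0,"wz":0}]'
python3 - <<'E'
from h import *
go(.545,.0426,.07,1.49)
E
```

```text
time: 12.95
position: [0.5398, -0.0441, 0.0696]
tool_rot: [-2.305, -2.135, -0.0]
ft_force: [0.1, -2.9, 1.6]
grip_width: 0.205
grip_force: 15.0
shift mm [86.8 -1.4 -0.4] turn deg [ 0.   -0.01  0.25] t 12.95
```

Sliding freely (about 3 N).

```bash

python3 -m handwheel '[{"x":0.006,"y":0,"z":0,"wx":0,"wy":0,"wz":0},{"x":0.014,"y":0,"z":0,"wx":0,"wy":0,"wz":0},{"x":0.022,"y":0,"z":0,"wx":0,"wy":0,"wz":0},{"x":0.03,"y":0,"z":0,"wx":0,"wy":0,"wz":0},{"x":0.038,"y":0,"z":0,"wx":0,"wy":0,"wz":0},{"x":0.046,"y":0,"z":0,"wx":0,"wy":0,"wz":0},{"x":0.054,"y":0,"z":0,"wx":0,"wy":0,"wz":0},{"x":0.062,"y":0,"z":0,"wx":0,"wy":0,"wz":0},{"x":0.069,"y":0,"z":0,"wx":0,"wy":0,"wz":0},{"x":0.074,"y":0,"z":0,"wx":0,"wy":0,"wz":0}]'
python3 -m handwheel '[{"x":0.002,"y":0,"z":0,"wx":0,"wy":0,"wz":0},{"x":0.004,"y":0,"z":0,"wx":0,"wy":0,"wz":0},{"x":0.006,"y":0,"z":0,"wx":0,"wy":0,"wz":0},{"x":0.008,"y":0,"z":0,"wx":0,"wy":0,"wz":0},{"x":0.0095,"y":0,"z":0,"wx":0,"wy":0,"wz":0},{"x":0.0095,"y":0,"z":0,"wx":0,"wy":0,"wz":0}]'
python3 -m handwheel '[{"x":0.001,"y":0,"z":0,"wx":0,"wy":0,"wz":0},{"x":0.002,"y":0,"z":0,"wx":0,"wy":0,"wz":0},{"x":0.003,"y":0,"z":0,"wx":0,"wy":0,"wz":0},{"x":0.003,"y":0,"z":0,"wx":0,"wy":0,"wz":0}]'
```

```text
time: 13.78
position: [0.5455, 0.0295, 0.0696]
tool_rot: [-2.305, -2.135, -0.0]
ft_force: [-0.7, -4.8, 3.7]
grip_width: 0.21
grip_force: 15.0
time: 14.28
position: [0.5463, 0.0378, 0.0696]
tool_rot: [2.306, 2.133, 0.0]
ft_force: [-0.2, -4.3, 4.6]
grip_width: 0.204
grip_force: 15.0
time: 14.62
position: [0.5465, 0.0406, 0.0696]
tool_rot: [2.306, 2.133, -0.0]
ft_force: [-0.6, -4.5, 4.3]
grip_width: 0.204
grip_force: 15.0
```

```bash

python3 -m handwheel '[{"x":0.001,"y":0,"z":0,"wx":0,"wy":0,"wz":0},{"x":0.002,"y":0,"z":0,"wx":0,"wy":0,"wz":0},{"x":0.003,"y":0,"z":0,"wx":0,"wy":0,"wz":0},{"x":0.003,"y":0,"z":0,"wx":0,"wy":0,"wz":0}]'
python3 -m handwheel '[{"x":0.001,"y":0,"z":0,"wx":0,"wy":0,"wz":0},{"x":0.002,"y":0,"z":0,"wx":0,"wy":0,"wz":0},{"x":0.002,"y":0,"z":0,"wx":0,"wy":0,"wz":0}]'
```

```text
time: 14.95
position: [0.5468, 0.0436, 0.0696]
tool_rot: [2.306, 2.133, 0.0]
ft_force: [-0.1, -4.2, 4.8]
grip_width: 0.205
grip_force: 15.0
time: 15.2
position: [0.5468, 0.0448, 0.0696]
tool_rot: [2.306, 2.132, -0.001]
ft_force: [-0.5, -6.0, 6.1]
grip_width: 0.205
grip_force: 15.0
```

```bash

python3 -m handwheel '[{"x":0.001,"y":0,"z":0,"wx":0,"wy":0,"wz":0},{"x":0.001,"y":0,"z":0,"wx":0,"wy":0,"wz":0},{"x":0.001,"y":0,"z":0,"wx":0,"wy":0,"wz":0}]'
python3 -m handwheel '[{"x":0.001,"y":0,"z":0,"wx":0,"wy":0,"wz":0},{"x":0.001,"y":0,"z":0,"wx":0,"wy":0,"wz":0},{"x":0.001,"y":0,"z":0,"wx":0,"wy":0,"wz":0}]'
```

```text
time: 15.45
position: [0.5468, 0.0448, 0.0696]
tool_rot: [2.306, 2.131, -0.003]
ft_force: [-1.5, -7.4, 5.8]
grip_width: 0.203
grip_force: 15.0
time: 15.7
position: [0.5468, 0.0448, 0.0696]
tool_rot: [2.306, 2.13, -0.005]
ft_force: [-0.3, -9.2, 6.6]
grip_width: 0.208
grip_force: 15.0
```

It has stopped at y=0.0448 against the back stop, with force rising and no travel. Releasing.

```bash

python3 -m handwheel '[{"x":-0.001,"y":0,"z":0,"wx":0,"wy":0,"wz":0},{"x":-0.001,"y":0,"z":0,"wx":0,"wy":0,"wz":0},{"x":-0.001,"y":0,"z":0,"wx":0,"wy":0,"wz":0},{"x":-0.001,"y":0,"z":0,"wx":0,"wy":0,"wz":0},{"x":-0.001,"y":0,"z":0,"wx":0,"wy":0,"wz":0},{"x":-0.001,"y":0,"z":0,"wx":0,"wy":0,"wz":0},{"x":-0.001,"y":0,"z":0,"wx":0,"wy":0,"wz":0},{"x":-0.001,"y":0,"z":-0.006,"wx":0,"wy":0,"wz":0},{"x":-0.001,"y":0,"z":-0.02,"wx":0,"wy":0,"wz":0},{"x":-0.001,"y":0,"z":-0.04,"wx":0,"wy":0,"wz":0}]' 0.06
python3 -m handwheel '[{"x":0,"y":0,"z":-0.03,"wx":0,"wy":0,"wz":0},{"x":-0.03,"y":0,"z":-0.06,"wx":0,"wy":0,"wz":0},{"x":-0.06,"y":0,"z":-0.09,"wx":0,"wy":0,"wz":0},{"x":-0.09,"y":0,"z":-0.12,"wx":0,"wy":0,"wz":0},{"x":-0.12,"y":0,"z":-0.13,"wx":0,"wy":0,"wz":0},{"x":-0.15,"y":0,"z":-0.13,"wx":0,"wy":0,"wz":0},{"x":-0.15,"y":0,"z":-0.13,"wx":0,"wy":0,"wz":0},{"x":-0.15,"y":0,"z":-0.13,"wx":0,"wy":0,"wz":0}]'
python3 - <<'E'
from h import *
i,K,W=cam("wrist");j,Kt,Wt=cam("scene")
cv2.imwrite("pics/d.png",np.hstack([i[:290,:],j[130:,300:540]]))
q=place([[-.066,0,0]],[.5503,.1084,1.49])[0]
print(proj(K,W,[[.5468,.0448,.099],[q[0],q[1],.099]]))
E
```

```text
time: 16.53
position: [0.5455, 0.0467, 0.1088]
tool_rot: [-2.304, -2.132, 0.004]
ft_force: [0.2, -0.5, 0.7]
grip_width: 0.687
grip_force: 0.0
time: 17.2
position: [0.5349, -0.1051, 0.24]
tool_rot: [2.31, 2.128, 0.0]
ft_force: [0.5, 0.9, 0.4]
grip_width: 0.691
grip_force: 0.0
[[277.97669047  21.90774418]
 [275.96449704  25.0799151 ]]
```

View pics/d.png

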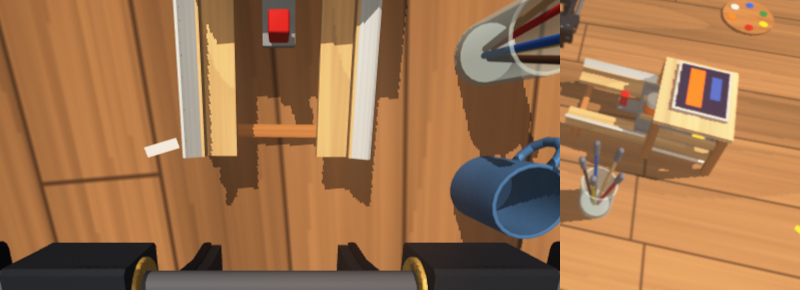

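The wrist view shows the knob top at about (279,20), between the runners, whose inner front corners are at (237,156) and (317,156). The orange jar is visible under the roof in the scene view. I'll check the knob-to-runner-end distance.

```bash
python3 - <<'E'
from h import *
i,K,W=cam("wrist")
C=np.linalg.inv(W)
def bp(u,v,z):
    d=C[:3,:3]@np.linalg.inv(K)@[u,v,1];o=C[:3,3];return (o+d*(z-o[2])/d[2])[:2]
a=bp(237,156,.055);b=bp(317,156,.055);k=bp(279,20,.099)
e=(a-b)/np.linalg.norm(a-b);f=np.array([e[1],-e[0]]);f*=np.sign(f[1]);m=(a+b)/2
print(np.linalg.norm(a-b),(k-m)@f,(k-m)@e,k)
E
```

```text
0.08202298142362516 0.11311346432179323 -0.0019802401128181848 [0.54707533 0.04979248]
```

```bash
python3 -c "
from bench import ctrl
print(ctrl.close_job())"
```

```text
the job is handed in; nothing more can be done
None
```

The caddy is in the rack, pushed home against the back stop and released; my last check put it within about 1 mm of home and 2 mm off the centre line. I handed the job in at about 17 s of robot time, but `close_job` returned no verdict. I saw the orange jar under the roof in the last scene picture, but the blue one was hidden and last seen upright before the slide.

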